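Scrap the worn router cutters

ROBOT

A 6-joint arm with a two-finger parallel gripper is mounted at the origin on the work surface; the furniture and walls round the work are solid. World frame = base frame: x ahead of the robot, y to its left, z up, the work surface at z = 0. Lengths are in mm, angles in rad, forces in N, time in s.
With the tool pointing down it reaches from about 350 to 1000 mm from the base axis. Payload 7.1 kg.
Tool frame: the origin (TCP) lies between the finger pads; the fingertips stand 17 mm ahead of it and the grasp point (between the pads) lies 2 mm behind it; z points along the fingers, x is the direction in which the jaws open and shut, and the axes are right-handed (so a half turn about z gives the same grasp; the last joint's range is limited). The gripper opens to 85 mm and grips with 20 to 120 N. Pads are 22 mm wide; open, the fingers measure 114 mm over their backs; the gripper's body (76 mm by 85 mm) begins 54 mm behind the grasp point. The pads swing forward as they close: fully open they stand 13 mm farther back than shut.
Start: joints at [-1.274, 0.423, 1.63, -0, 1.089, -0.019], TCP at [194.128, -594.07, 224.419] pointing down, gripper open.
Joint ranges: [-3, 3], [-0.9, 2.11], [0.09, 2.58], [-1.31, 4.45], [0.11, 2.69], [-2.54, 2.54]. Speed limits (rad/s): [2.39, 2.39, 3.01, 3.14, 3.14, 3.14].

INTERFACE

Orientations are given as a unit quaternion [x, y, z, w].
In Python, from plant import arm, planner, eyes, ticket, nets gives the robot as it stands. The module is installed in compiled form; this text tells all that it offers. Calls block until the motion is done:
- arm.reach(position, orientation): joint-space move of the TCP to a pose.
- arm.servo_line(position, attitude=None, feed=150, guard=None): straight line of the TCP; attitude=None keeps the orientation; feed is the mean speed in mm/s. With guard (N) it stops when the force on the tool has changed by that much, and returns True; else False.
- arm.move_j(angles): joint-space move.
- arm.command_gripper(opening, newtons=None): finger opening in mm; newtons is the grip in N (None keeps the last); returns when the fingers have stopped.
- arm.wait(seconds).
- planner.ik(position, orientation): joint angles nearest the present ones, or None.
- eyes.snapshot(name): name is "side" or "top" or "wrist"; returns a dict with "image" (400x640x3 uint8, red, green, blue), "fx", "fy", "cx", "cy" (pixels), "k1" (the pictures are not rectified: a ray, as slopes to the right and down, at radius r is drawn at 1 + k1 r^2 times it, then the intrinsics apply), "xyz" and "orientation" of the camera in the world. Camera axes: x right, y down, z forward; pixel columns grow to the right and rows downward; lengths in mm; the calibration is good to about 2 mm. A picture is of the moment at which its call begins. There is no depth.
A pose or a line that the arm cannot do raises arm.IKError and nothing moves.
- ticket.job_done(): hands the job in, once; it reports no verdict.
Trained networks look in a picture, given as the dict that the camera call returned (one of the last four; its "shot" number tells which), for a name from the list of things; names that differ only in an ending like _2 or _b are one class to them, and where a whole thing is asked for, a point or a joint stands for the part that bears it (a point fixed in the world has none). Each returns a list of dicts, best first, with "confidence" (0 to 1); they miss things now and then, are a little off and sometimes report something else, mostly with a low value. They report only what shows in the picture. A call takes as long as a camera call. They do not tell look-alikes from the thing itself.
- nets.boxes_of(picture, name): "position" ([row, column] in pixels, amid what is visible of it).
- nets.spot_point(picture, name): "position" ([row, column] in pixels: a listed point, or the origin of a listed thing).
Readings, each from a call of its own:
- arm.get_clock(): time.
- arm.get_joint_positions(): joint angles.
- arm.get_qvel(): joint speeds.
- arm.get_tau(): joint torques, N m.
- arm.get_tool_pos(): TCP position.
- arm.get_tcp_rot(): TCP orientation.
- arm.get_wrist_force(): force on the tool from outside, world axes, zero at the start.
- arm.get_torque(): the same for the moment, N m.
- arm.get_gripper_width(): finger opening in mm.
Only numpy, scipy, OpenCV 4.12 (cv2) and the standard library are available. Lean on these libraries where they do the work, as an engineer would, in place of code of your own. Each camera call takes 0.05 s, during which the arm holds its last target.

TASK

The router cutters under red caps are worn out, those under green caps are still sharp. Take every red cap off the rack, also any that stands there empty, and put each into a compartment of its own in the plywood cap tray; push each bare worn cutter right through the sprung flap of the grey scrap box, so that it lies inside and the flap shuts behind it. Leave the sharp cutters standing in the rack with their green caps on.

Things in the scene. Friction and masses are not known exactly. Their poses are not given: they have to be found in the camera images.
- worn_1: Worn router cutter standing shank down in a rack hole; 85 mm long, 0.25 to 0.36 kg. Round steel shank 14 mm thick below a six-fluted dark head, a hexagon 28 mm across flats, 32 over corners. Origin on the axis where head meets shank; z axis along the cutter: head from 0 to +47 mm, shank to -38 mm. One pair of flats faces +-y of the body. Red cap at the start. May be absent.
- worn_2: Worn router cutter standing shank down in a rack hole; 85 mm long, 0.25 to 0.36 kg. Round steel shank 14 mm thick below a six-fluted dark head, a hexagon 28 mm across flats, 32 over corners. Origin on the axis where head meets shank; z axis along the cutter: head from 0 to +47 mm, shank to -38 mm. One pair of flats faces +-y of the body. Red cap at the start. May be absent.
- worn_3: Worn router cutter standing shank down in a rack hole; 85 mm long, 0.25 to 0.36 kg. Round steel shank 14 mm thick below a six-fluted dark head, a hexagon 28 mm across flats, 32 over corners. Origin on the axis where head meets shank; z axis along the cutter: head from 0 to +47 mm, shank to -38 mm. One pair of flats faces +-y of the body. Red cap at the start. May be absent.
- worn_4: Worn router cutter standing shank down in a rack hole; 85 mm long, 0.25 to 0.36 kg. Round steel shank 14 mm thick below a six-fluted dark head, a hexagon 28 mm across flats, 32 over corners. Origin on the axis where head meets shank; z axis along the cutter: head from 0 to +47 mm, shank to -38 mm. One pair of flats faces +-y of the body. Red cap at the start. May be absent.
- sharp_1: Sharp router cutter standing shank down in a rack hole; 85 mm long, 0.25 to 0.36 kg. Round steel shank 14 mm thick below a six-fluted dark head, a hexagon 28 mm across flats, 32 over corners. Origin on the axis where head meets shank; z axis along the cutter: head from 0 to +47 mm, shank to -38 mm. One pair of flats faces +-y of the body. Green cap.
- sharp_2: Sharp router cutter standing shank down in a rack hole; 85 mm long, 0.25 to 0.36 kg. Round steel shank 14 mm thick below a six-fluted dark head, a hexagon 28 mm across flats, 32 over corners. Origin on the axis where head meets shank; z axis along the cutter: head from 0 to +47 mm, shank to -38 mm. One pair of flats faces +-y of the body. Green cap.
- red_cap_1: Red square plastic cap, 40 x 40 mm outside, 40 mm high, walls 2.5 and top 3 mm, open below, 25 g. Origin at its middle; x, y square to its sides, z to its closed top. At the start it sits loosely on the head of worn_1, its top wall on the head's end, its lower edge 10 mm above the rack; it lifts straight off. If that cutter is absent, the cap stands empty on the rack over its hole.
- red_cap_2: Red square plastic cap, 40 x 40 mm outside, 40 mm high, walls 2.5 and top 3 mm, open below, 25 g. Origin at its middle; x, y square to its sides, z to its closed top. At the start it sits loosely on the head of worn_2, its top wall on the head's end, its lower edge 10 mm above the rack; it lifts straight off. If that cutter is absent, the cap stands empty on the rack over its hole.
- red_cap_3: Red square plastic cap, 40 x 40 mm outside, 40 mm high, walls 2.5 and top 3 mm, open below, 25 g. Origin at its middle; x, y square to its sides, z to its closed top. At the start it sits loosely on the head of worn_3, its top wall on the head's end, its lower edge 10 mm above the rack; it lifts straight off. If that cutter is absent, the cap stands empty on the rack over its hole.
- red_cap_4: Red square plastic cap, 40 x 40 mm outside, 40 mm high, walls 2.5 and top 3 mm, open below, 25 g. Origin at its middle; x, y square to its sides, z to its closed top. At the start it sits loosely on the head of worn_4, its top wall on the head's end, its lower edge 10 mm above the rack; it lifts straight off. If that cutter is absent, the cap stands empty on the rack over its hole.
- green_cap_1: Green square plastic cap, 40 x 40 mm outside, 40 mm high, walls 2.5 and top 3 mm, open below, 25 g. Origin at its middle; x, y square to its sides, z to its closed top. At the start it sits loosely on the head of sharp_1, its top wall on the head's end, its lower edge 10 mm above the rack; it lifts straight off.
- green_cap_2: Green square plastic cap, 40 x 40 mm outside, 40 mm high, walls 2.5 and top 3 mm, open below, 25 g. Origin at its middle; x, y square to its sides, z to its closed top. At the start it sits loosely on the head of sharp_2, its top wall on the head's end, its lower edge 10 mm above the rack; it lifts straight off.
- cutter_rack: Fixed beech block 165 (x) x 250 (y) x 45 mm high with six 17 mm holes, 41 mm deep, in two rows of three along y, 85 mm apart both ways. Origin under its centre, on the table. Behind it, from x = 0.62 m on and right of y = -0.04 m, stands the saw's red guard, 0.31 m high.
- cap_tray: Loose plywood tray 141 x 141 mm, 20 mm high, 0.8 kg, with four square compartments (2 x 2), 63 mm wide inside, centred 34 mm either side of the middle in x and y; floor, walls and dividers 5 mm thick. Origin under its centre; x and y along its sides.
- scrap_box: Fixed grey sheet-steel scrap box 150 (x) x 170 (y) x 190 mm high with a sight window in its front (-x). In its top a mouth of 84 (x) x 118 (y) mm, edged in yellow, closed by a sprung aluminium flap. Walls 4 mm. Origin under its centre, on the table.
- box_mouth (a point): Centre of the scrap box's mouth, at the height of its rim (190 mm above the table); axes as the box.
- flap (a joint): Angle of the flap: 0 shut (level, 4 mm below the rim), growing as it swings down into the box, to 1.5. Hinged along the mouth's +x edge (box frame), it reaches 81 mm toward -x. Its spring needs about 4.3 N at the middle to start and half more fully open; a cutter laid on its middle does not open it, and one let go early can hang by its shoulder on the flap's edge. Fingers fit in.
There are look-alikes about, which are no part of the job. What is shaped like the red_cap_3 but blue is not meant.

How it is judged (in metres and radians):
At the end, for the whole second after the job is handed in: All worn cutters inside the box (origin under 160 mm up), flap shut (< 0.05 rad); each red cap low in the tray, any way up (middle within 60 mm of the tray's in x and y, 10 to 32 mm up); sharp cutters moved < 15 mm, lean < 0.15 rad, green caps on (within 40 mm) (x of worn_1 in the frame of scrap_box between -0.075 and 0.075 m and y of worn_1 in the frame of scrap_box between -0.085 and 0.085 m and z of each of worn_1, worn_2, worn_3, worn_4 in the frame of scrap_box below 0.16 m and linear speed of each of worn_1, red_cap_1, worn_2, red_cap_2, worn_3, red_cap_3, worn_4, red_cap_4 below 0.02 m/s and x of red_cap_1 in the frame of cap_tray between -0.06 and 0.06 m and y of red_cap_1 in the frame of cap_tray between -0.06 and 0.06 m and z of red_cap_1 in the frame of cap_tray between 0.01 and 0.032 m and x of worn_2 in the frame of scrap_box between -0.075 and 0.075 m and y of worn_2 in the frame of scrap_box between -0.085 and 0.085 m and x of red_cap_2 in the frame of cap_tray between -0.06 and 0.06 m and y of red_cap_2 in the frame of cap_tray between -0.06 and 0.06 m and z of red_cap_2 in the frame of cap_tray between 0.01 and 0.032 m and x of worn_3 in the frame of scrap_box between -0.075 and 0.075 m and y of worn_3 in the frame of scrap_box between -0.085 and 0.085 m and x of red_cap_3 in the frame of cap_tray between -0.06 and 0.06 m and y of red_cap_3 in the frame of cap_tray between -0.06 and 0.06 m and z of red_cap_3 in the frame of cap_tray between 0.01 and 0.032 m and x of worn_4 in the frame of scrap_box between -0.075 and 0.075 m and y of worn_4 in the frame of scrap_box between -0.085 and 0.085 m and x of red_cap_4 in the frame of cap_tray between -0.06 and 0.06 m and y of red_cap_4 in the frame of cap_tray between -0.06 and 0.06 m and z of red_cap_4 in the frame of cap_tray between 0.01 and 0.032 m and distance of each of sharp_1, sharp_2 from where it was at the start of the episode below 0.015 m and distance between green_cap_1 and sharp_1 below 0.04 m and angle between each of sharp_1, sharp_2's own z axis and vertical below 0.15 rad and distance between green_cap_2 and sharp_2 below 0.04 m and value of joint flap below 0.05 rad); the robot touches nothing.
It fails at once if a sharp cutter (green cap) is pulled out of the rack (z of any of sharp_1, sharp_2 in the frame of cutter_rack above 0.075 m).
Of worn_1, worn_2, worn_3, worn_4 only 2 to 4 are there at a start; the rules pass over those that are not, and their reading is None.
At some moment in a run one of cap_tray may be knocked a few centimetres aside while the robot is not near it.
Once in a run the grip may slacken for a moment while it holds something.
It also fails if it takes over 210 s, if anything falls off the work surface, if the arm or the gripper's body presses on something with over 40 N, if the wrist force passes 120 N, or if a joint passes its speed limit or range.

## Working session

There is one attempt and no reset: what is moved stays moved. The work goes in short steps, each a Python script; the robot and the scene stay as the last script left them, time stands still between calls to the robot, and variables do not carry over. Pictures are saved under pics/ and viewed, and the job is handed in when it is done.

```bash
ls; mkdir -p pics; python3 - <<'E'
from plant import arm, planner, eyes, ticket, nets
import cv2
for n in ["side","top","wrist"]:
    s=eyes.snapshot(n)
    cv2.imwrite(f"pics/{n}0.png",s["image"][:,:,::-1])
    print(n,{k:v for k,v in s.items() if k!="image"})
print(arm.get_clock(),arm.get_tcp_rot(),arm.get_gripper_width())
E
```

```text
pics
side {'fx': 403.3790218679131, 'fy': 403.3790218679131, 'cx': 321.7653786200745, 'cy': 196.74619614651107, 'k1': 0.013613274140265023, 'xyz': array([128.04598612, 735.47166065, 723.53833635]), 'orientation': array([-0.20629211,  0.83860028, -0.49169399,  0.11149058]), 'shot': 1}
top {'fx': 477.5287121891665, 'fy': 477.5287121891665, 'cx': 321.9396917558137, 'cy': 203.58662942922416, 'k1': -0.009223720112587661, 'xyz': array([ 328.37448078, -142.55554863, 1378.77172743]), 'orientation': array([-0.69479086,  0.71323112, -0.07330378,  0.05651182]), 'shot': 2}
wrist {'fx': 356.3056749470549, 'fy': 356.3056749470549, 'cx': 320.0589930449776, 'cy': 206.2185100365465, 'k1': -0.009714372654843356, 'xyz': array([ 259.66125337, -571.90388763,  373.91788094]), 'orientation': array([ 0.80195102, -0.58141318, -0.08094365,  0.11082148]), 'shot': 3}
0.15 [ 8.09498877e-01 -5.87121103e-01 -4.83960101e-04 -3.79548889e-04] 85.16375674236612
```

View pics/side0.png

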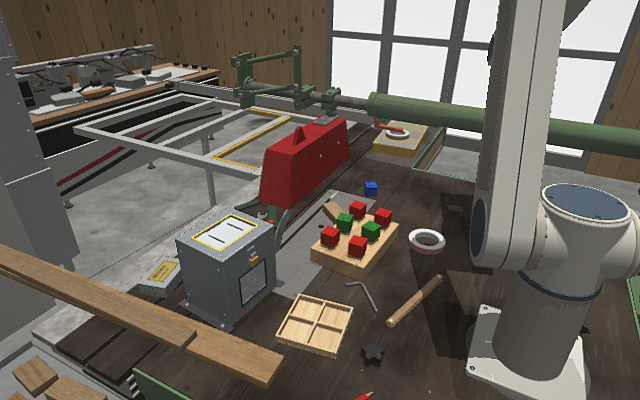

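View pics/top0.png

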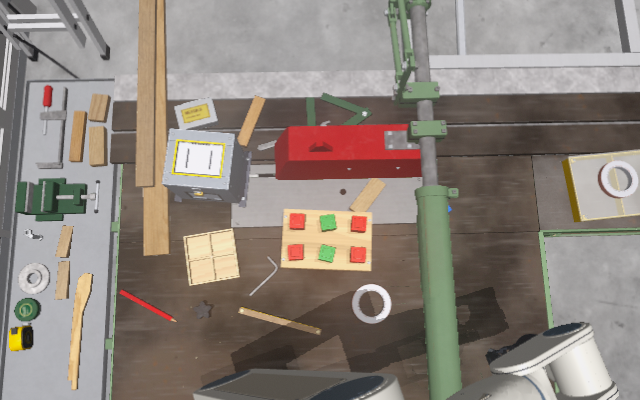

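View pics/wrist0.png

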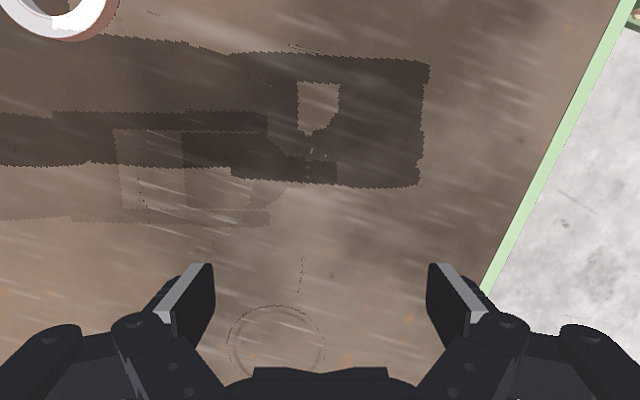

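The side view shows four red caps, two green and one blue look-alike on the table beyond the rack. The top view shows the tray near (212,257) and the box near (203,160). A green pipe runs overhead and needs locating before I move.

```bash
cat > h.py <<'E'
import numpy as np, cv2
from scipy.spatial.transform import Rotation as R
from plant import arm, planner, eyes, ticket, nets
def proj(s,P):
    p=R.from_quat(s["orientation"]).inv().apply(np.atleast_2d(P)-s["xyz"])
    a=p[:,:2]/p[:,2:]; r2=(a**2).sum(1,keepdims=True); a=a*(1+s["k1"]*r2)
    return np.c_[a[:,0]*s["fx"]+s["cx"],a[:,1]*s["fy"]+s["cy"]]   # u(col),v(row)
def ray(s,u,v):
    d=np.array([(u-s["cx"])/s["fx"],(v-s["cy"])/s["fy"]]); a=d.copy()
    for _ in range(8): a=d/(1+s["k1"]*(a@a))
    w=R.from_quat(s["orientation"]).apply([a[0],a[1],1]); return s["xyz"],w/np.linalg.norm(w)
def onz(s,u,v,z):
    o,w=ray(s,u,v); return o+w*(z-o[2])/w[2]
def tri(s1,p1,s2,p2):
    o1,a=ray(s1,*p1);o2,b=ray(s2,*p2)
    t=np.linalg.lstsq(np.c_[a,-b],o2-o1,rcond=None)[0]
    q1=o1+t[0]*a;q2=o2+t[1]*b
    return (q1+q2)/2,np.linalg.norm(q1-q2)
def save(s,name,crop=None,scale=1):
    im=s["image"][:,:,::-1]
    if crop: r0,r1,c0,c1=crop; im=im[r0:r1,c0:c1]
    cv2.imwrite(f"pics/{name}.png",cv2.resize(im,None,fx=scale,fy=scale,interpolation=cv2.INTER_CUBIC))
E
python3 - <<'E'
from h import *
np.set_printoptions(precision=1,suppress=True)
S=eyes.snapshot("side");T=eyes.snapshot("top")
save(S,"side_c",(180,360,260,440),4.4/1.32)
save(T,"top_c",(100,300,150,400),3)
for n in ["red_cap_1","green_cap_1","cap_tray","scrap_box","cutter_rack","box_mouth","worn_1"]:
    for nm,s in (("S",S),("T",T)):
        print(n,nm,[(np.round(d["position"][::-1],1).tolist(),round(d["confidence"],2)) for d in nets.spot_point(s,n)])
print("tray",onz(T,212,257,0),"rack c",onz(T,327,240,45),"base px",proj(T,[0,0,0]),proj(S,[0,0,0]))
# pipe: end at top (432,190) ~ side (371,103)
print("pipe end",tri(S,(371,103),T,(433,190)))
for z in (150,300,450,600): print(z,onz(T,433,190,z),onz(T,440,380,z), proj(S,[onz(T,433,190,z),onz(T,440,380,z)]))
E
```

```text
red_cap_1 S [([357.9, 208.3], 0.8), ([386.3, 219.3], 0.77), ([328.8, 237.2], 0.73), ([368.2, 190.8], 0.54)]
red_cap_1 T [([354.8, 252.1], 0.81), ([299.4, 221.1], 0.73), ([356.5, 223.0], 0.69), ([292.9, 255.1], 0.52), ([328.1, 239.1], 0.22)]
green_cap_1 S [([345.0, 225.8], 0.75), ([369.2, 230.2], 0.57)]
green_cap_1 T [([326.7, 223.4], 0.68), ([325.2, 252.6], 0.57)]
cap_tray S [([316.2, 327.6], 0.96)]
cap_tray T [([211.1, 258.2], 0.62)]
scrap_box S [([231.8, 292.8], 0.59)]
scrap_box T [([213.6, 173.9], 0.97)]
cutter_rack S [([353.4, 248.6], 0.95)]
cutter_rack T [([326.5, 238.2], 0.76), ([294.4, 254.4], 0.44)]
box_mouth S [([225.2, 230.0], 0.81)]
box_mouth T [([196.3, 157.2], 0.73)]
worn_1 S []
worn_1 T []
tray [436.4 140.3   0. ] rack c [ 471.9 -189.1   45. ] base px [[262.  417.1]] [[523.8 355.1]]
pipe end (array([ 540.1, -411.1,  370.7]), np.float64(0.9046734214079742))
150 [ 586.  -470.1  150. ] [ 107.1 -453.8  150. ] [[360.  159.6]
 [507.7 193.8]]
300 [ 554.5 -430.1  300. ] [ 134.1 -415.8  300. ] [[367.3 122.8]
 [509.1 149.5]]
450 [ 523.1 -390.1  450. ] [ 161.1 -377.8  450. ] [[376.2  78.6]
 [510.8  97. ]]
600 [ 491.6 -350.1  600. ] [ 188.1 -339.8  600. ] [[387.   24.3]
 [513.   33.7]]
```

```bash
true
```

```text
(no output)
```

View pics/side_c.png

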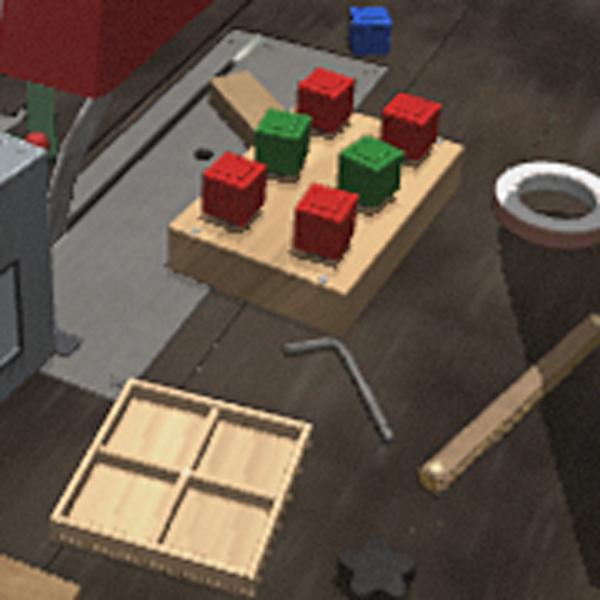

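View pics/top_c.png

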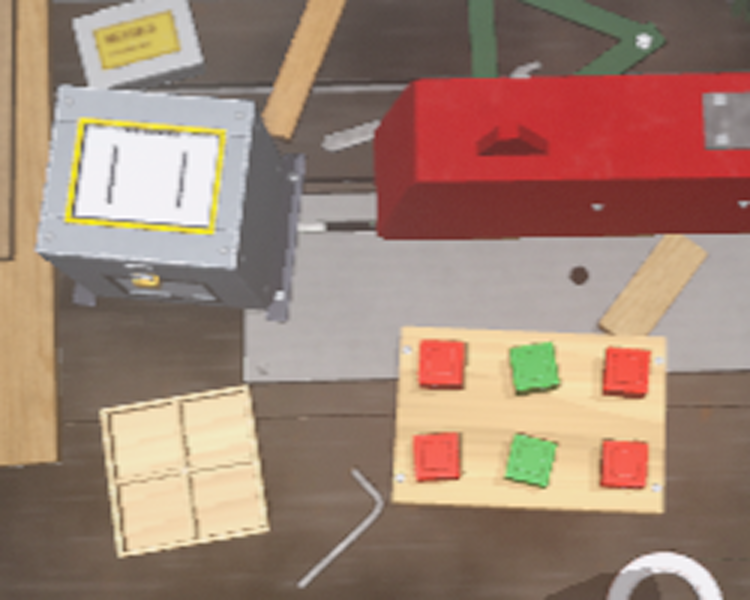

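Candidates for a red cap, by top-view pixel:
- Red: (297,221), (359,223), (295,252) and (358,254). These are the four to take.
- Green: (328,222) and (326,253). These stay.
- Blue: side view (371,188). It is a look-alike, so I ignore it.

Next I fit the fixtures' poses.

```bash
cat >> h.py <<'E'
from scipy.optimize import least_squares
def fitrect(s,px,hx,hy,z,x0):
    """pixels of corners, matched in cyclic order to (+x,+y),(+x,-y),(-x,-y),(-x,+y)"""
    c=np.array([[hx,hy],[hx,-hy],[-hx,-hy],[-hx,hy]])
    w=np.array([onz(s,u,v,z)[:2] for u,v in px])
    def f(p):
        a=p[2];M=np.array([[np.cos(a),-np.sin(a)],[np.sin(a),np.cos(a)]])
        return (c@M.T+p[:2]-w).ravel()
    r=least_squares(f,[x0[0],x0[1],0]); return r.x,np.sqrt(r.cost*2/4)
E
python3 - <<'E'
from h import *
np.set_printoptions(precision=3,suppress=True)
T=eyes.snapshot("top");S=eyes.snapshot("side")
g=lambda L:[(150+a/3,100+b/3) for a,b in L]
print("rack",fitrect(T,g([(402,327),(666,338),(663,513),(392,502)]),82.5,125,45,(470,-190)))
print("tray",fitrect(T,g([(100,409),(248,386),(269,530),(120,556)]),70.5,70.5,20,(436,140)))
print("box",fitrect(T,g([(58,87),(254,102),(236,268),(38,250)]),75,85,190,(640,150)))
print("mouth",fitrect(T,g([(79,120),(226,131),(214,232),(66,220)]),42,59,190,(640,150)))
hsv=lambda s:cv2.cvtColor(s["image"],cv2.COLOR_RGB2HSV)
for nm,s in (("T",T),("S",S)):
  h=hsv(s)
  for col in("red","green"):
    if col=="red": m=((h[...,0]<8)|(h[...,0]>172))&(h[...,1]>150)&(h[...,2]>120)
    else: m=(abs(h[...,0].astype(int)-62)<14)&(h[...,1]>150)&(h[...,2]>50)
    n,l,st,c=cv2.connectedComponentsWithStats(m.astype(np.uint8))
    for i in range(1,n):
        if 60<st[i,4]<800:
            print(nm,col,c[i],st[i], onz(T,*c[i],90) if nm=="T" else "")
print("cam in tool", R.from_quat(arm.get_tcp_rot()).inv().apply(np.array([259.66125337, -571.90388763,  373.91788094])-arm.get_tool_pos()))
for z in (350,450,500,550): print(z,planner.ik([194,-594,z],arm.get_tcp_rot()))
E
```

```text
rack (array([ 472.779, -189.141,   -0.067]), np.float64(0.4899296027377702))
tray (array([436.165, 137.795,   0.145]), np.float64(1.4947796020830855))
box (array([674.032, 138.365,  -0.102]), np.float64(2.393857507432535))
mouth (array([674.415, 138.625,  -0.102]), np.float64(4.986960795629497))
T red [47.158 95.729] [ 43  86   9  20 133] [898.002 594.902  90.   ]
T red [296.69  220.886] [290 214  15  16 210] [ 521.383 -106.56    90.   ]
T red [358.306 223.712] [351 216  16  17 229] [ 509.392 -274.366   90.   ]
T red [295.171 251.685] [288 244  15  16 216] [ 437.707 -100.921   90.   ]
T red [357.623 254.218] [350 247  16  16 220] [ 426.445 -269.031   90.   ]
T red [145.708 304.819] [120 290  53  31 277] [308.571 293.61   90.   ]
S red [357.37  204.522] [350 200  16  10  92] 
S red [383.038 212.132] [375 208  18  10 106] 
S red [330.144 230.88 ] [321 226  19  11 125] 
S red [357.789 240.387] [349 235  19  12 142] 
cam in tool [  -0.709  -69.177 -149.536]
350 [-1.274  0.311  1.5   -0.     1.331 -0.019]
450 [-1.274  0.258  1.357 -0.     1.526 -0.019]
500 [-1.274  0.245  1.271 -0.     1.626 -0.019]
550 [-1.274  0.24   1.176 -0.     1.726 -0.019]
```

```bash
cat >> h.py <<'E'
RACK=(472.8,-189.1,-0.067); BOX=(674.2,138.5,-0.102)
def Q(yaw):
    """tool down, jaw axis (tool x) at angle yaw from world x"""
    c,s=np.cos(yaw),np.sin(yaw)
    return R.from_matrix(np.array([[c,s,0],[s,-c,0],[0,0,-1]])).as_quat()
def hole(i,j):  # i in +-1 (x), j in -1,0,1 (y)
    a=RACK[2]; M=np.array([[np.cos(a),-np.sin(a)],[np.sin(a),np.cos(a)]])
    return np.array(RACK[:2])+M@np.array([42.5*i,85*j])
E
python3 - <<'E'
from h import *
np.set_printoptions(precision=2,suppress=True)
W=eyes.snapshot("wrist"); S=eyes.snapshot("side")
print("optical axis in tool",(R.from_quat(arm.get_tcp_rot()).inv()*R.from_quat(W["orientation"])).apply([[0,0,1],[1,0,0]]))
for i in(1,-1):
  for j in(1,0,-1):
    h=hole(i,j); print(i,j,h,[proj(S,[*h,z])[0] for z in (95,85)])
p=arm.get_tool_pos()
arm.servo_line([p[0],p[1],500],feed=200)
print(planner.ik([440,-190,320],Q(np.pi/2-.067)))
arm.reach([430,-190,480],Q(np.pi/2-.067))
print(arm.get_clock(),arm.get_joint_positions(),arm.get_tool_pos())
arm.reach([470,-190,260],Q(np.pi/2-.067))
W=eyes.snapshot("wrist"); save(W,"w1")
print(arm.get_clock(),arm.get_tool_pos(),arm.get_wrist_force())
E
```

```text
optical axis in tool [[ 0.    0.27  0.96]
 [ 1.   -0.   -0.  ]]
1 1 [ 520.9  -107.14] [array([330.53, 229.55]), array([330.43, 232.53])]
1 0 [ 515.2  -191.95] [array([344.97, 215.75]), array([344.82, 218.63])]
1 -1 [ 509.51 -276.75] [array([357.94, 203.37]), array([357.74, 206.15])]
-1 1 [ 436.09 -101.45] [array([358.05, 239.09]), array([357.82, 242.14])]
-1 0 [ 430.4  -186.25] [array([371.43, 224.31]), array([371.16, 227.25])]
-1 -1 [ 424.7  -271.06] [array([383.41, 211.09]), array([383.1 , 213.93])]
[-0.43  0.1   1.84 -0.    1.21 -1.94]
4.3833 [-0.44 -0.02  1.61 -0.    1.55 -1.94] [ 429.99 -190.42  479.9 ]
5.325 [ 471.11 -190.82  261.7 ] [-0.39  0.81  0.13]
```

View pics/w1.png

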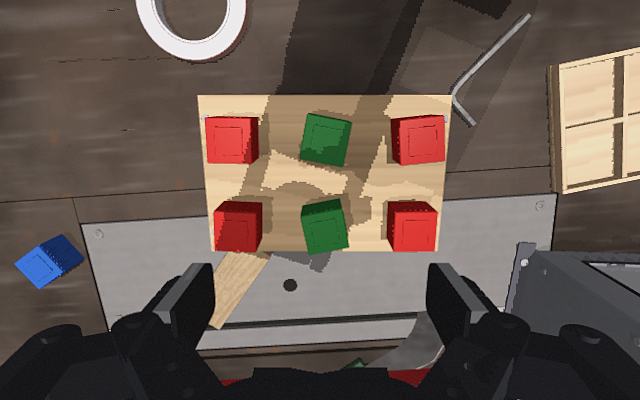

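The wrist view shows the rack with red caps at (232,139), (417,139), (238,226) and (412,226), green caps at (326,139) and (324,226), and the blue look-alike at (48,261). To get each cap's yaw and height (full or empty) I'll take more wrist views and fit silhouettes.

```bash
cat >> h.py <<'E'
from scipy.optimize import minimize
def redmask(s):
    h=cv2.cvtColor(s["image"],cv2.COLOR_RGB2HSV).astype(int)
    return ((h[...,0]<7)|(h[...,0]>172))&(h[...,1]>130)&(h[...,2]>50)
def capc(x,y,yaw,zt):
    c=np.array([[a,b,z] for a in(-20,20) for b in(-20,20) for z in(zt-40,zt)],float)
    M=R.from_euler('z',yaw).as_matrix(); return c@M.T+[x,y,0]
def sil(s,p,win,k=6):
    u=(proj(s,capc(*p))-win[:2]+.5)*k-.5
    im=np.zeros(((win[3])*k,(win[2])*k),np.uint8)
    cv2.fillConvexPoly(im,cv2.convexHull(np.round(u).astype(np.int32)),1)
    return im.reshape(win[3],k,win[2],k).mean((1,3))
def fitcap(shots,x,y,zt=90,yaw=0,fixz=False):
    data=[]
    for s in shots:
        u=proj(s,capc(x,y,yaw,zt)); lo=np.floor(u.min(0)-14).astype(int); hi=np.ceil(u.max(0)+14).astype(int)
        lo=np.maximum(lo,0); hi=np.minimum(hi,[640,400])
        if (hi-lo).min()<20: continue
        m=redmask(s)[lo[1]:hi[1],lo[0]:hi[0]].astype(float)
        n,l,st,_=cv2.connectedComponentsWithStats((m>0).astype(np.uint8))
        if n<2: continue
        m=(l==1+np.argmax(st[1:,4])).astype(float)
        data.append((s,(lo[0],lo[1],hi[0]-lo[0],hi[1]-lo[1]),m))
    f=lambda p:sum(np.abs(sil(s,(p[0],p[1],p[2],zt if fixz else p[3]),w)-m).sum()/m.sum() for s,w,m in data)/len(data)
    best=None
    for y0 in np.radians([-30,-15,0,15,30,45]):
        r=minimize(f,[x,y,yaw+y0,zt],method="Nelder-Mead",options=dict(initial_simplex=np.array([[x,y,yaw+y0,zt],[x+5,y,yaw+y0,zt],[x,y+5,yaw+y0,zt],[x,y,yaw+y0+.2,zt],[x,y,yaw+y0,zt+8]]),xatol=.02,fatol=1e-5,maxiter=300))
        if best is None or r.fun<best.fun: best=r
    return best.x,best.fun,len(data)
E
python3 - <<'E'
from h import *
import pickle
q=Q(np.pi/2-.067); shots=[]
for p in ([470,-190,260],[430,-260,200],[440,-110,200]):
    arm.reach(p,q); arm.wait(.2); s=eyes.snapshot("wrist"); shots.append(s); save(s,f"w2_{len(shots)}")
shots+= [eyes.snapshot("top"),eyes.snapshot("side")]
pickle.dump(shots,open("shots.pkl","wb"))
print(arm.get_clock())
for i in(1,-1):
  for j in(1,-1):
    h=hole(i,j); r=fitcap(shots[:3],*h); print(i,j,np.round(h,1),np.round(r[0],2),round(r[1],3),r[2])
E
```

```text
7.5583
1 1 [ 520.9 -107.1] [ 5.2386e+02 -1.0404e+02 -5.0000e-02  9.3130e+01] 0.096 3
1 -1 [ 509.5 -276.8] [ 512.23 -274.56    1.44   93.38] 0.119 3
-1 1 [ 436.1 -101.4] [ 4.3802e+02 -9.8450e+01  3.0000e-02  9.3820e+01] 0.037 3
-1 -1 [ 424.7 -271.1] [ 4.2652e+02 -2.6863e+02 -8.0000e-02  9.4360e+01] 0.041 3
```

View pics/w2_2.png

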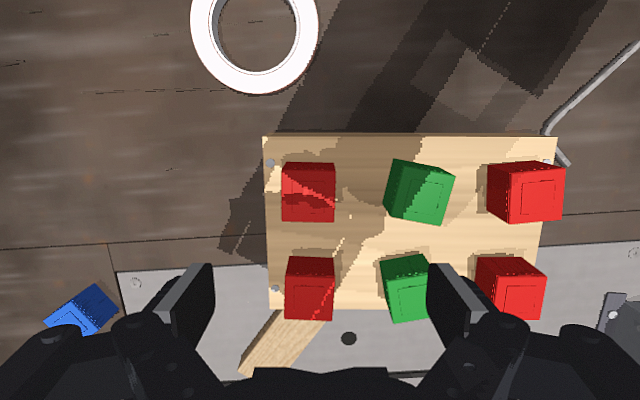

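View pics/w2_3.png

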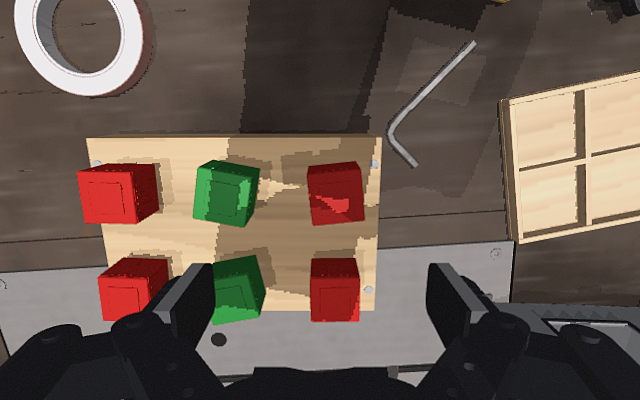

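All four cap tops come out at about 94 mm against 95 mm nominal for full and 85 mm for empty, so all four cutters are present. Next comes a tray-pose detector, then the far-row yaws.

```bash
cat >> h.py <<'E'
def traypose(s,dbg=None,guess=(436,138)):
    h=cv2.cvtColor(s["image"],cv2.COLOR_RGB2HSV).astype(int)
    m=(h[...,0]>8)&(h[...,0]<28)&(h[...,1]>45)&(h[...,1]<150)&(h[...,2]>140)
    m=m|redmask(s)
    # restrict to 130mm around guess on z=20
    cir=np.array([[guess[0]+125*np.cos(t),guess[1]+125*np.sin(t),20] for t in np.linspace(0,6.28,40)])
    k=np.zeros(m.shape,np.uint8); cv2.fillConvexPoly(k,cv2.convexHull(np.round(proj(s,cir)).astype(np.int32)),1)
    m=(m&(k>0)).astype(np.uint8)
    m=cv2.morphologyEx(m,cv2.MORPH_CLOSE,np.ones((5,5),np.uint8)); m=cv2.morphologyEx(m,cv2.MORPH_OPEN,np.ones((5,5),np.uint8))
    n,l,st,_=cv2.connectedComponentsWithStats(m)
    if n<2: return None
    b=(l==1+np.argmax(st[1:,4])).astype(np.uint8)
    ct=max(cv2.findContours(b,cv2.RETR_EXTERNAL,cv2.CHAIN_APPROX_NONE)[0],key=cv2.contourArea)[:,0]
    w=np.array([onz(s,u,v,15)[:2] for u,v in ct.astype(float)]).astype(np.float32)
    c,(a,bb),ang=cv2.minAreaRect(w)
    if dbg: cv2.imwrite(f"pics/{dbg}.png",b*255)
    y=(np.radians(ang)+np.pi/4)%(np.pi/2)-np.pi/4
    return np.array(c),y,(a,bb)
E
python3 - <<'E'
from h import *
import pickle
sh=pickle.load(open("shots.pkl","rb"))
print(traypose(sh[3],"tm"))
print(traypose(sh[4],"tm2"))
for j in(1,-1): print(fitcap(sh[:1],*hole(1,j)+[2,2],94,fixz=True))
print(fitcap(sh[1:2],*hole(1,-1)+[2,2],94,fixz=True)); print(fitcap(sh[2:3],*hole(1,1)+[2,2],94,fixz=True))
print(fitcap(sh[3:4],*hole(1,1)+[2,2],95,fixz=True))
E
```

```text
(array([437.068573  , 140.69296265]), np.float64(0.14272056716156856), (143.43685913085938, 144.7321014404297))
(array([436.16036987, 143.8139801 ]), np.float64(0.1434550337006988), (144.29971313476562, 154.9364776611328))
(array([ 5.23354516e+02, -1.04397762e+02, -4.38885760e-02,  9.69164364e+01]), np.float64(0.047639302424500214), 1)
(array([ 5.11863182e+02, -2.74213652e+02, -1.44053922e-01,  9.14758764e+01]), np.float64(0.05344202898550725), 1)
(array([ 5.12281405e+02, -2.74125803e+02, -1.20898108e-01,  1.04134185e+02]), np.float64(0.04036243822075782), 1)
(array([ 5.23582512e+02, -1.04573480e+02, -5.95104486e-02,  9.43059696e+01]), np.float64(0.03660215988983113), 1)Traceback (most recent call last):
  File "<stdin>", line 8, in <module>
  File "h.py", line 66, in fitcap
    r=minimize(f,[x,y,yaw+y0,zt],method="Nelder-Mead",options=dict(initial_simplex=np.array([[x,y,yaw+y0,zt],[x+5,y,yaw+y0,zt],[x,y+5,yaw+y0,zt],[x,y,yaw+y0+.2,zt],[x,y,yaw+y0,zt+8]]),xatol=.02,fatol=1e-5,maxiter=300))
    res = _minimize_neldermead(fun, x0, args, callback, bounds=bounds,
                               **options)
    fsim[k] = func(sim[k])
              ~~~~^^^^^^^^
    fx = function(np.copy(x), *(wrapper_args + args))
  File "h.py", line 63, in <lambda>
    f=lambda p:sum(np.abs(sil(s,(p[0],p[1],p[2],zt if fixz else p[3]),w)-m).sum()/m.sum() for s,w,m in data)/len(data)
               ~~~~~~~~~~~~~~~~~~~~~~~~~~~~~~~~~~~~~~~~~~~~~~~~~~~~~~~~~~~~~~~~~~~~~~~~~~~~~~~~~~~~~~~~~~~~~^~~~~~~~~~
ZeroDivisionError: division by zero
```

```bash
cat >> h.py <<'E'
CAPS={(1,1):(522.5,-105.5,-.05),(1,-1):(511,-275,-.13),(-1,1):(437,-100,.03),(-1,-1):(425.5,-270,-.08)}
def st(t=""):
    print(t,"t=%.1f"%arm.get_clock(),"w=%.1f"%arm.get_gripper_width(),"p",np.round(arm.get_tool_pos(),1),"F",np.round(arm.get_wrist_force(),1))
def pickcap(k,name):
    x,y,a=CAPS[k]; q=Q(np.pi/2+a)
    arm.command_gripper(62)
    arm.reach([x,y,180],q)
    arm.servo_line([x,y,120],feed=150)
    print("hit",arm.servo_line([x,y,88],feed=80,guard=12)); st("down")
    arm.command_gripper(30,30); st("grip")
    arm.servo_line([x,y,180],feed=150); st("up")
    s=eyes.snapshot("wrist"); save(s,name)
def placecap(c,name,tray=None):
    if tray is None:
        tray=traypose(eyes.snapshot("top"),guess=(436,140))
    print("tray",tray)
    (tx,ty),ty_aw,_=tray
    M=R.from_euler('z',ty_aw).as_matrix()[:2,:2]; p=np.array([tx,ty])+M@(34*np.array(c))
    q=Q(np.pi/2+ty_aw)
    arm.reach([*p,150],q); st("over")
    print("hit",arm.servo_line([*p,42],feed=90,guard=8)); st("placed")
    arm.command_gripper(52); 
    arm.servo_line([*p,150],feed=200)
    st("rel")
E
python3 - <<'E'
from h import *
pickcap((-1,1),"p1")
E
```

```text
hit False
down t=9.3 w=61.6 p [ 437.2 -100.    88.2] F [-0.2 -0.4 -0.3]
grip t=9.7 w=29.8 p [ 437.1 -100.    88.2] F [0.2 0.1 0.4]
up t=10.4 w=30.3 p [436.5 -99.9 179.5] F [-0.1  0.3 -0.3]
```

View pics/p1.png

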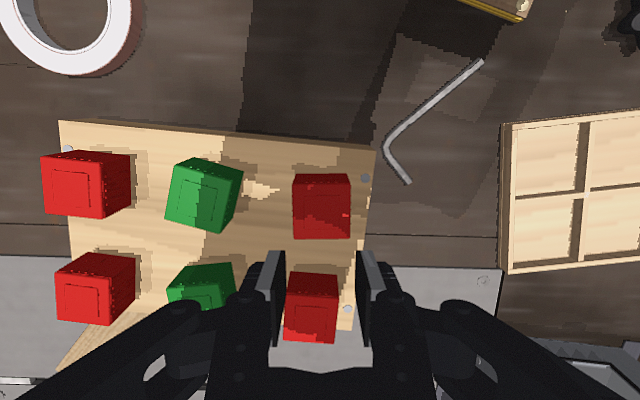

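The gripper closed to 30 mm without the cap. I need to see why.

```bash
python3 - <<'E'
from h import *
np.set_printoptions(precision=1,suppress=True)
s=eyes.snapshot("wrist"); p=arm.get_tool_pos(); print(p, R.from_quat(arm.get_tcp_rot()).as_matrix())
print("tcp px",proj(s,p),"tip",proj(s,p-[0,0,17]), proj(s,[437,-100,94]), s["xyz"])
T=eyes.snapshot("top");S=eyes.snapshot("side");save(S,"s2",(150,300,270,440),4);save(T,"t2",(180,300,260,400),5)
print(fitcap([s],437,-100,94,fixz=True))
E
```

```text
[436.2 -99.8 179. ] [[-0.  1. -0.]
 [ 1.  0.  0.]
 [ 0. -0. -1.]]
tcp px [[319.1 261. ]] tip [[319.2 247. ]] [[319.1 210.5]] [ 368.1 -101.4  329.5]
(array([438.4, -98.7,   0. ,  97. ]), np.float64(0.025741632483205518), 1)
```

```bash
true
```

```text
(no output)
```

View pics/s2.png

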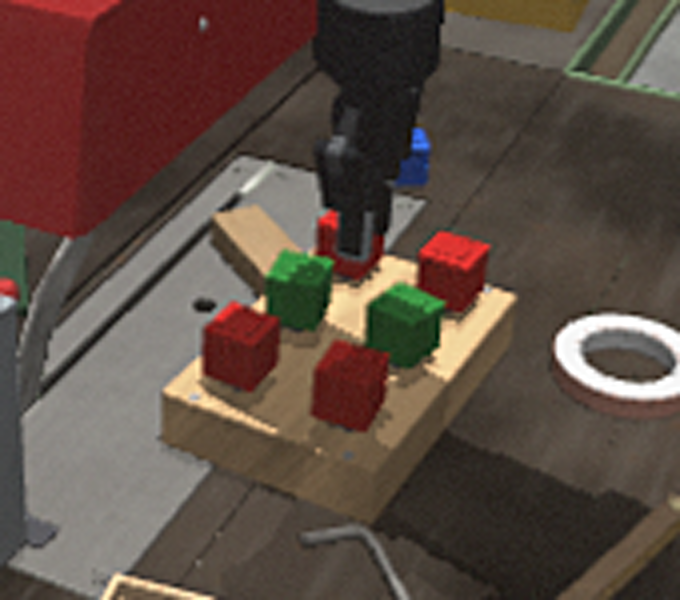

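View pics/t2.png

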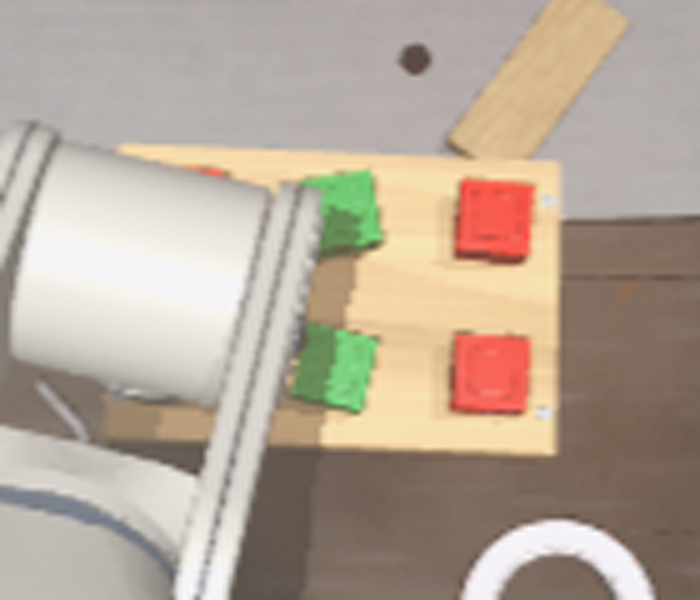

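```bash
python3 - <<'E'
from h import *
x,y,a=437.5,-99.5,0.0
q=Q(np.pi/2)
arm.command_gripper(62)
arm.servo_line([x,y,100],q,feed=150)
print(arm.servo_line([x,y,80],feed=60,guard=12)); st()
s=eyes.snapshot("wrist"); save(s,"d1")
arm.command_gripper(44); s=eyes.snapshot("wrist"); save(s,"d2"); st()
E
```

```text
False
 t=12.2 w=62.1 p [437.3 -99.4  79.7] F [ 0.2 -0.3  0.2]
 t=12.6 w=43.8 p [437.6 -99.5  80.2] F [ 0.4  0.5 -0.4]
```

View pics/d2.png

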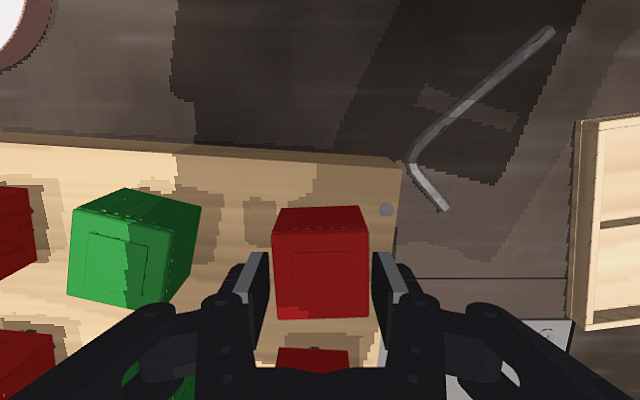

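```bash
python3 - <<'E'
from h import *
arm.command_gripper(30,30); st("grip")
s=eyes.snapshot("wrist"); save(s,"d3")
E
```

```text
grip t=12.9 w=39.0 p [437.6 -99.6  80.4] F [-1.7  0.5  5.2]
```

View pics/d3.png

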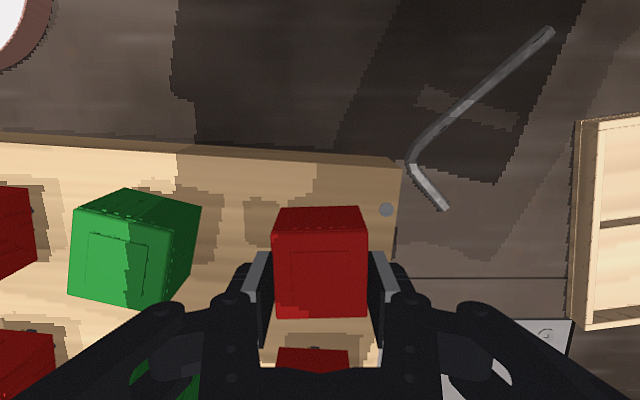

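```bash
python3 - <<'E'
from h import *
arm.servo_line([437.5,-99.5,190],feed=120); st("up")
s=eyes.snapshot("wrist"); save(s,"d4"); S=eyes.snapshot("side");save(S,"s3",(150,300,270,440),4)
E
```

```text
up t=14.0 w=38.8 p [437.  -99.4 189.4] F [-0.9  0.  -0.3]
```

View pics/d4.png

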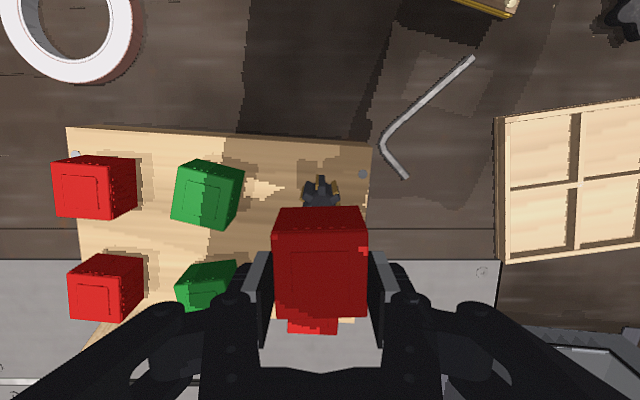

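View pics/s3.png

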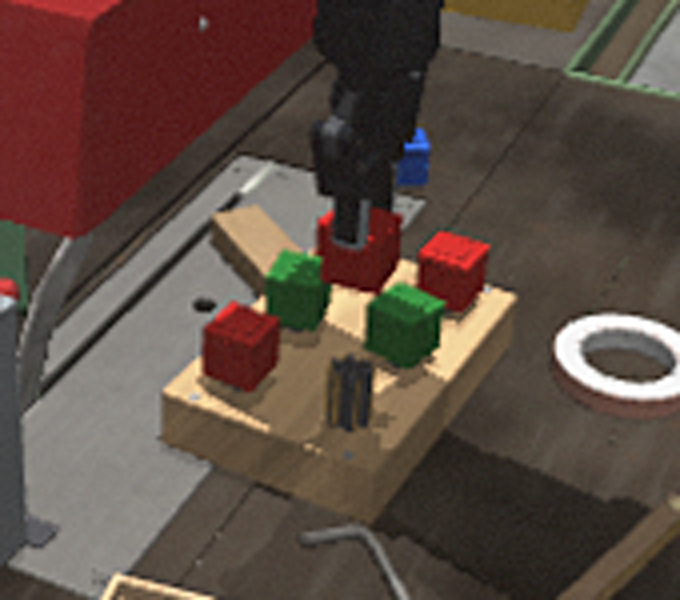

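The cap lifted off at grip height 80 and the bare cutter stands at its hole (322,192). Now I place the cap.

```bash
sed -i 's/\[\*p,42\],feed=90/[*p,33],feed=90/; s/\[x,y,88\]/[x,y,79.5]/' h.py; python3 - <<'E'
from h import *
T=eyes.snapshot("top"); print(traypose(T,"tm3"))
arm.reach([437,60,220],Q(np.pi/2+.14)); W=eyes.snapshot("wrist"); save(W,"pl0"); print(traypose(W,"tm4")); st()
E
```

```text
(array([437.068573  , 140.69296265]), np.float64(0.14272056716156856), (143.43685913085938, 144.7321014404297))
(array([466.49594116, 119.80973816]), np.float64(0.14244348189490263), (192.3220672607422, 197.73521423339844))
 t=14.9 w=38.8 p [436.8  59.4 219.6] F [ 0.3 -0.4 -0.2]
```

View pics/pl0.png

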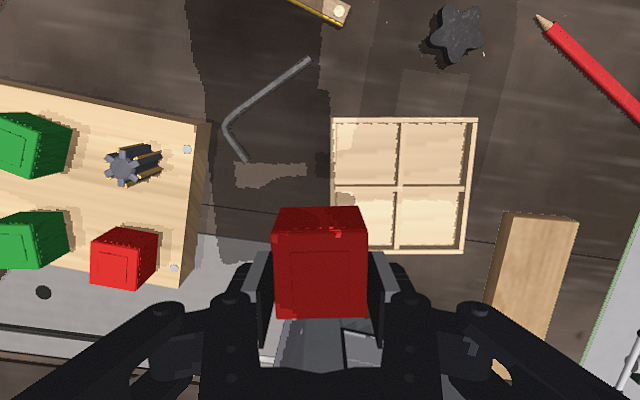

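View pics/tm4.png

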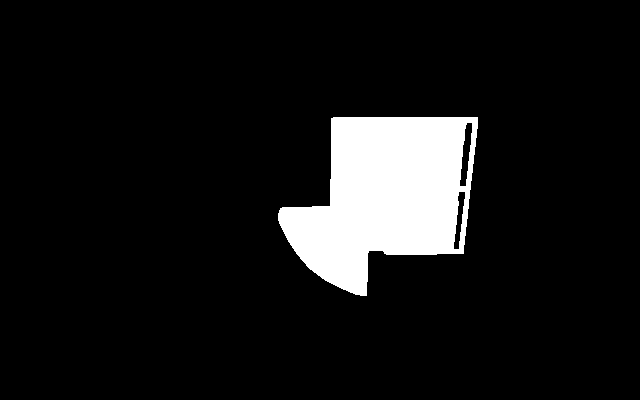

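```bash
python3 - <<'E'
from h import *
W=eyes.snapshot("wrist"); a=onz(W,331,118,20);b=onz(W,464,254,20);print((a+b)/2,np.linalg.norm(a-b))
placecap((1,1),"x",(np.array([437,140.]),.143,0))
arm.reach([380,60,250],Q(np.pi/2+.14)); W=eyes.snapshot("wrist"); save(W,"pl1")
E
```

```text
[437.75068679 142.16479087  20.        ] 199.65478436717916
tray (array([437., 140.]), 0.143, 0)
over t=15.5 w=39.0 p [465.7 177.9 149.4] F [0.3 0.1 0.4]
hit False
placed t=17.0 w=39.0 p [466.2 178.6  33.5] F [ 0.1  0.1 -0.9]
rel t=18.0 w=51.7 p [465.2 178.3 149.4] F [ 0.   0.2 -0.2]
```

View pics/pl1.png

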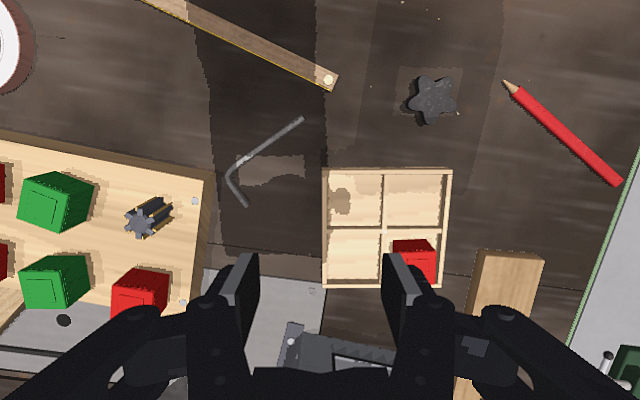

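The cap sits in its compartment at (413,261). Next caps.

```bash
python3 - <<'E'
from h import *
pickcap((1,1),"p2")
T=eyes.snapshot("top"); save(T,"t4",(180,300,150,400),3); print(traypose(T,"tm"))
E
```

```text
hit False
down t=21.2 w=61.8 p [ 522.5 -105.6   79.4] F [-0.7 -0.7 -0.1]
grip t=21.5 w=38.9 p [ 523.  -105.6   80.1] F [-0.7 -0.6  4.2]
up t=22.3 w=39.0 p [ 521.9 -105.3  179.3] F [-0.5  0.5  0.1]
(array([437.0690918 , 140.76478577]), np.float64(0.14168218400778987), (143.50540161132812, 144.4217987060547))
```

View pics/p2.png

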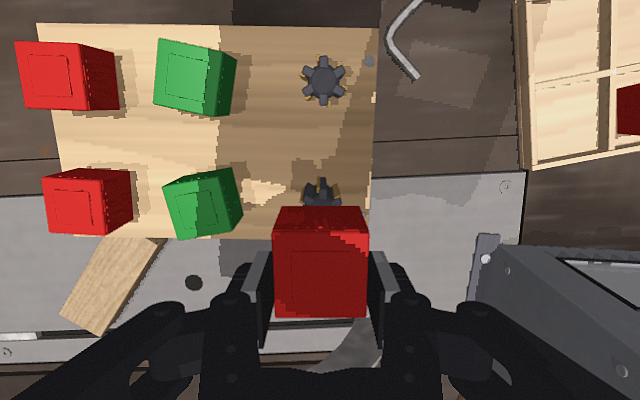

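```bash
python3 - <<'E'
from h import *
placecap((1,-1),"x",traypose(eyes.snapshot("top")))
pickcap((-1,-1),"p3")
if arm.get_gripper_width()>36:
    arm.reach([430,-80,180],Q(np.pi/2))
    T=eyes.snapshot("top"); print(traypose(T,"tm")); save(T,"t5",(180,300,150,400),3)
E
```

```text
tray (array([437.0690918 , 140.76478577]), np.float64(0.14168218400778987), (143.50540161132812, 144.4217987060547))
over t=23.4 w=39.3 p [476.1 111.5 150.1] F [-0.2 -0.  -0.1]
hit False
placed t=24.8 w=38.6 p [476.  112.   33.5] F [0.8 0.2 0.2]
rel t=25.8 w=52.1 p [474.9 111.8 149.4] F [-0.6  0.  -0. ]
hit False
down t=28.8 w=62.0 p [ 425.6 -270.1   79.6] F [-0.  -0.2 -0.3]
grip t=29.1 w=39.1 p [ 425.9 -270.2   80.2] F [-0.6  1.3  6. ]
up t=29.9 w=38.6 p [ 424.9 -269.7  179.3] F [ 0.1  0.1 -0.2]
(array([446.19277954, 162.34095764]), np.float64(0.13869906907987284), (142.8491973876953, 144.43368530273438))
```

View pics/p3.png

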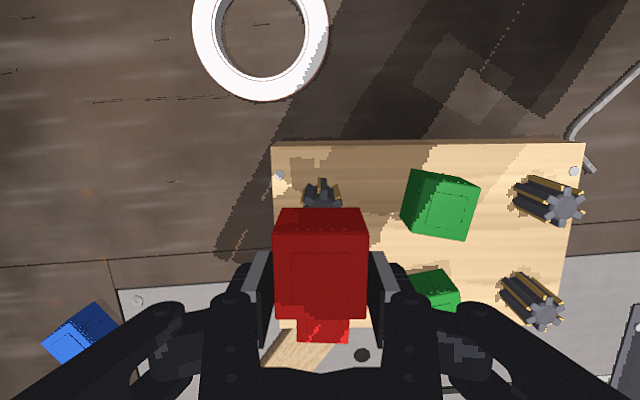

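View pics/t5.png

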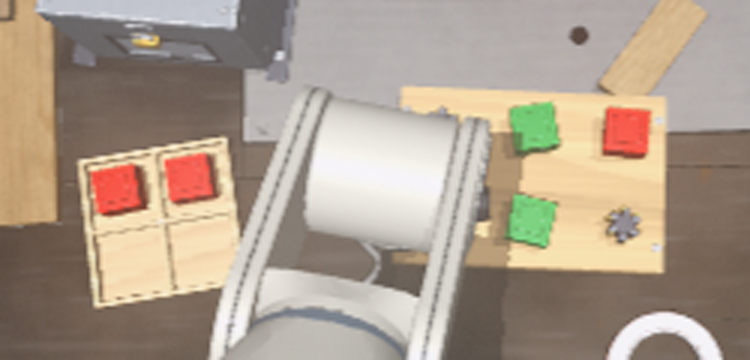

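The tray has been knocked to (446,162), with both caps still in it, and the detector has tracked it. I continue with the new pose.

```bash
python3 - <<'E'
from h import *
placecap((-1,1),"x",traypose(eyes.snapshot("top"),guess=(446,162)))
pickcap((1,-1),"p4")
if arm.get_gripper_width()>36:
    arm.reach([430,-100,180],Q(np.pi/2))
    T=eyes.snapshot("top"); t=traypose(T,"tm",guess=(446,162)); print(t); save(T,"t6",(180,300,150,400),3)
    if 141<t[2][0]<147 and 141<t[2][1]<147:
        placecap((-1,-1),"x",t)
        arm.reach([400,0,250],Q(np.pi/2))
        save(eyes.snapshot("top"),"t7",(180,300,150,400),3);save(eyes.snapshot("side"),"s7",(180,360,260,440),4.4/1.32);save(eyes.snapshot("wrist"),"w7")
E
```

```text
tray (array([446.46102905, 161.99911499]), np.float64(0.13825740045783996), (142.39146423339844, 145.1785888671875))
over t=31.9 w=39.3 p [408.6 190.2 150. ] F [ 1.   0.5 -0.7]
hit False
placed t=33.3 w=39.0 p [408.5 191.1  33.4] F [-0.4  0.1 -0.2]
rel t=34.4 w=52.3 p [407.6 190.8 149.5] F [-0.6 -0.8 -0.2]
hit False
down t=37.6 w=62.0 p [ 510.9 -275.    79.2] F [-0.6  0.3  0.1]
grip t=37.9 w=39.5 p [ 511.5 -275.3   80.1] F [-0.2 -0.2  2.5]
up t=38.7 w=39.0 p [ 510.4 -274.7  179.3] F [-0.6 -0.2 -1.2]
(array([445.80166626, 161.96670532]), np.float64(0.13645911757652085), (143.62120056152344, 145.036865234375))
tray (array([445.80166626, 161.96670532]), np.float64(0.13645911757652085), (143.62120056152344, 145.036865234375))
over t=40.5 w=38.9 p [417.4 122.9 150. ] F [ 0.9 -0.2 -0.7]
hit False
placed t=42.0 w=38.7 p [417.1 123.8  33.4] F [-1.5 -0.2 -0.3]
rel t=43.0 w=51.7 p [416.3 123.5 149.5] F [-0.  -0.9 -0.5]
```

View pics/w7.png

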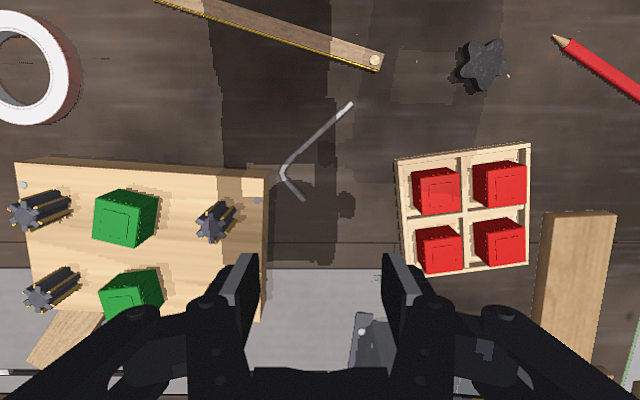

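View pics/s7.png

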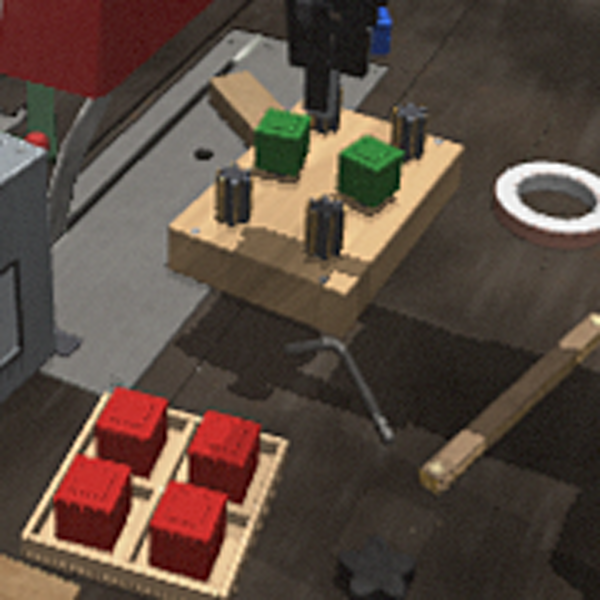

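All four caps stand in their compartments. Next I look closely at the cutters for hex orientation.

```bash
python3 - <<'E'
from h import *
import pickle
sh=[]
for n,k in enumerate([(-1,1),(1,1),(-1,-1),(1,-1)]):
    x,y,_=CAPS[k]
    # put camera so that optical axis hits the cutter top: camera 69 behind, tilt .274
    z=215; hc=z+149.5-92; arm.reach([x+69-hc*.281-25,y,z],Q(np.pi/2)); arm.wait(.15)
    s=eyes.snapshot("wrist"); sh.append((k,s)); u=proj(s,[x,y,92])[0]; print(k,u)
    c=np.round(u).astype(int); save(s,f"k{n}",(c[1]-35,c[1]+35,c[0]-35,c[0]+35),4)
pickle.dump(sh,open("ksh.pkl","wb")); st()
im=[cv2.imread(f"pics/k{n}.png") for n in range(4)]
cv2.imwrite("pics/k.png",np.vstack([np.hstack(im[:2]),np.hstack(im[2:])]))
E
```

```text
(-1, 1) [318.27327804 234.52250673]
(1, 1) [318.7826385  236.23518692]
(-1, -1) [318.25632229 233.81311721]
(1, -1) [318.64402334 236.05066184]
 t=46.8 w=51.9 p [ 477.6 -274.6  214.9] F [-0.8 -0.3 -0.8]
```

View pics/k.png

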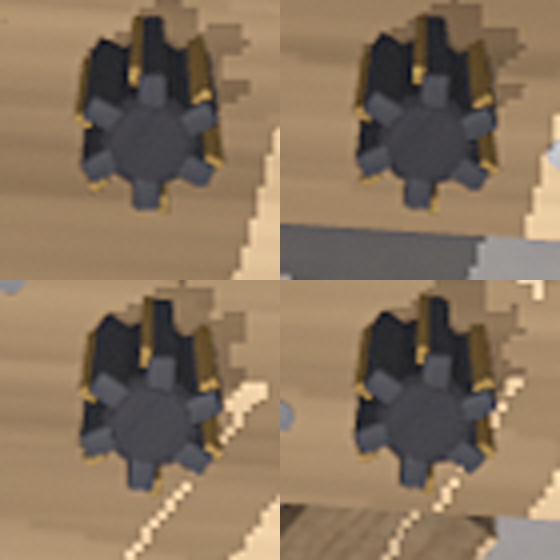

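The teeth measure about 27 mm tip to tip, so opposite teeth are the flat pairs. They lie along world x with an offset of -3° to -9°. I'll grip at 60° plus that offset.

```bash
cat >> h.py <<'E'
DEL={(-1,1):-.054,(1,1):-.13,(-1,-1):-.138,(1,-1):-.15}
def pickcut(k,name):
    x,y,_=CAPS[k]; q=Q(np.pi/3+DEL[k])
    arm.command_gripper(52)
    arm.reach([x,y,180],q)
    arm.servo_line([x,y,110],feed=150)
    print("hit",arm.servo_line([x,y,77],feed=60,guard=10)); st("down")
    arm.command_gripper(15,70); st("grip")
    arm.servo_line([x,y,90],feed=60); st("up1")
    arm.servo_line([x,y,285],feed=150); st("up")
    save(eyes.snapshot("wrist"),name)
E
python3 - <<'E'
from h import *
pickcut((-1,1),"c1")
if arm.get_gripper_width()>20:
    arm.reach([560,90,300],Q(np.pi/2-.102)); arm.wait(.2); st("pre"); W=eyes.snapshot("wrist"); save(W,"c1b")
    print(proj(W,[[*BOX[:2],190]]),[(d["position"],d["confidence"]) for d in nets.spot_point(W,"box_mouth")])
    T=eyes.snapshot("top");S=eyes.snapshot("side"); save(S,"c1s",(180,360,160,400),3)
    for s in(T,S): print([(d["position"],d["confidence"],onz(s,d["position"][1],d["position"][0],190)) for d in nets.spot_point(s,"box_mouth")])
E
```

```text
hit False
down t=49.1 w=51.9 p [ 436.9 -100.    76.8] F [ 0.4 -0.  -0.3]
grip t=49.5 w=28.9 p [ 437.5 -100.1   77.7] F [-0.5  0.7  4.7]
up1 t=49.8 w=28.5 p [ 437.3 -100.1   90.5] F [-0.1 -1.1 -3.5]
up t=51.3 w=28.4 p [436.4 -99.8 284.1] F [-0.4 -0.2 -3.3]
pre t=52.5 w=28.5 p [559.6  88.6 300.1] F [-0.5 -0.2 -2.9]
[[392.9458205 325.6677965]] []
[([160.6, 195.7], 0.62, array([668.93066565, 146.33073862, 190.        ]))]
[([229.2, 227.0], 0.61, array([675.21665384, 134.25398741, 190.        ]))]
```

View pics/c1.png

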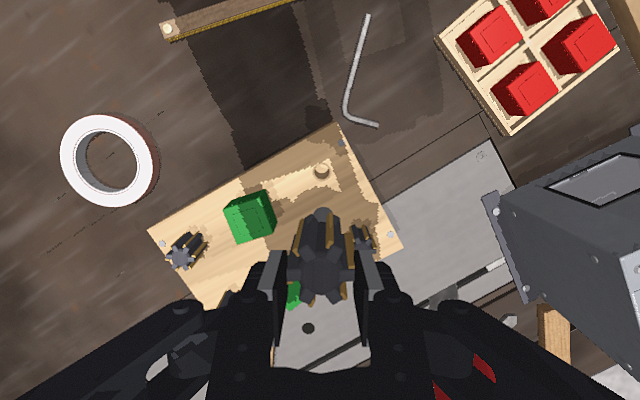

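View pics/c1b.png

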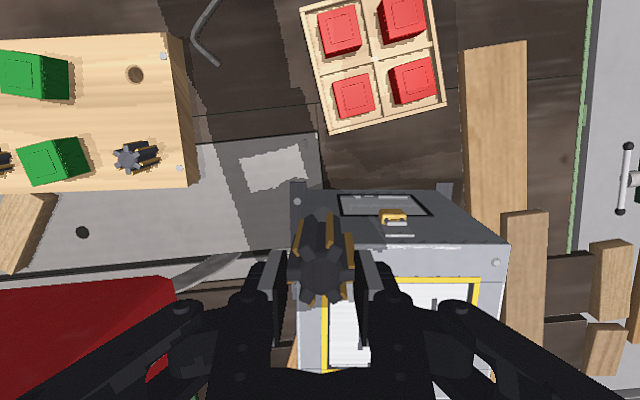

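View pics/c1s.png

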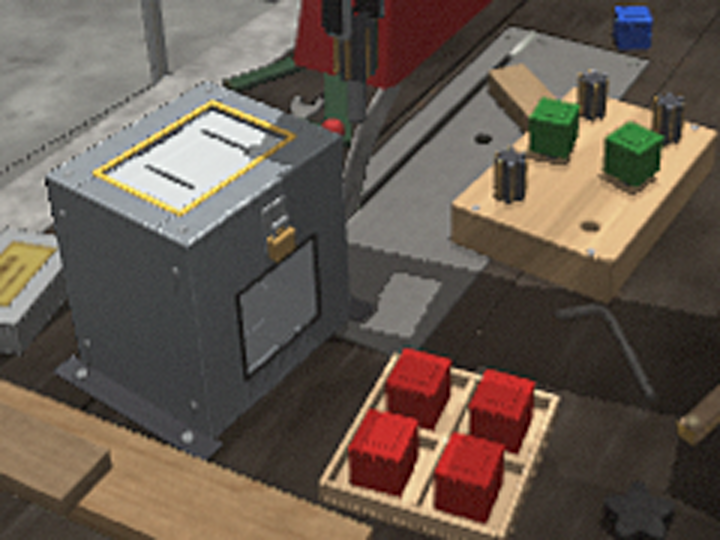

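```bash
python3 - <<'E'
from h import *
np.set_printoptions(precision=1,suppress=True)
S=eyes.snapshot("side");W=eyes.snapshot("wrist")
P=[onz(S,u,v,190) for u,v in [(231,213.7),(258.7,225.3),(220.7,251.3),(191.7,237.7)]]
print(np.array(P)); print(np.mean(P,0)); print(np.array([np.linalg.norm(P[i]-P[i-1]) for i in range(4)]))
print("box mean side",np.mean([onz(S,160+u/3,180+v/3,190) for u,v in [(213,82),(343,140),(187,245),(48,178)]],0))
print("wrist: yellow right-near corner",onz(W,478,280,190),"box right-near corner",onz(W,508,244,190))
b=np.array(BOX[:2]);M=R.from_euler('z',BOX[2]).as_matrix()[:2,:2]
print("pred near-left box corner",b+M@[-75,85],"yellow outer?",b+M@[-47,64])
E
```

```text
[[710.1  75.2 190. ]
 [619.8  85.5 190. ]
 [633.3 207.9 190. ]
 [723.1 198.9 190. ]]
[671.6 141.9 190. ]
[124.5  90.8 123.1  90.3]
box mean side [667.5 144.4 190. ]
wrist: yellow right-near corner [639.3 210.3 190. ] box right-near corner [610.4 233.2 190. ]
pred near-left box corner [608.2 230.7] yellow outer? [634. 207.]
```

```bash
cat >> h.py <<'E'
BOXC=np.array([674,140.5]); BY=-.105
def boxpt(cx): return BOXC+R.from_euler('z',BY).as_matrix()[:2,:2]@[cx,0]
def insert(ztop=144,cx=-15):
    p=boxpt(cx); q=Q(np.pi/2+BY)
    arm.reach([*p,285],q); st("over")
    print("hit",arm.servo_line([*p,180],feed=80,guard=30)); st("in1")
    print("hit",arm.servo_line([*p,ztop],feed=50,guard=30)); st("in2")
E
python3 - <<'E'
from h import *
insert()
save(eyes.snapshot("wrist"),"i1"); save(eyes.snapshot("side"),"i1s",(150,360,160,400),3)
E
```

```text
over t=53.4 w=28.6 p [659.1 142.5 283.9] F [ 0.3 -0.2 -3.3]
hit False
in1 t=54.8 w=28.5 p [658.9 142.  180.2] F [-3.7 -0.5 -2.9]
hit False
in2 t=55.7 w=28.4 p [658.3 142.  143.4] F [-4.4 -0.4 -4. ]
```

View pics/i1.png

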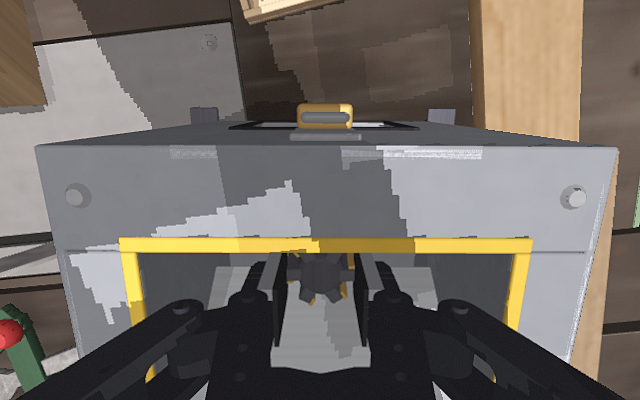

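View pics/i1s.png

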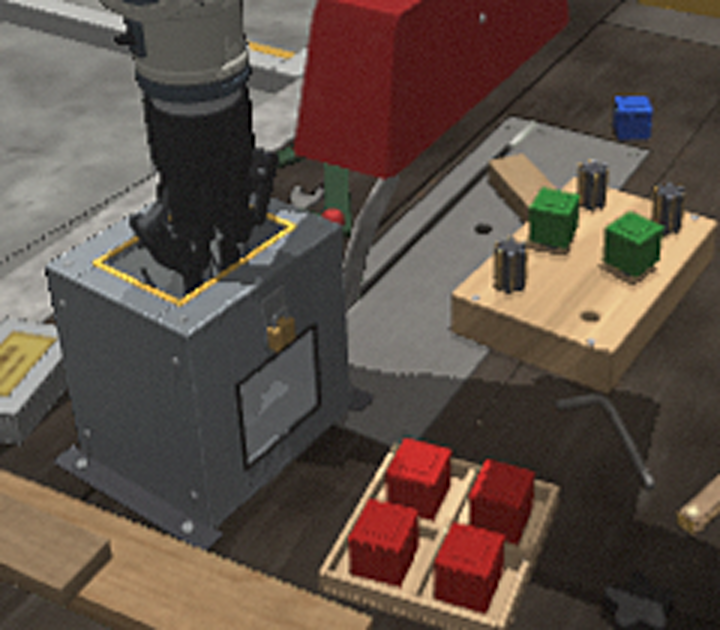

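```bash
python3 - <<'E'
from h import *
arm.command_gripper(46); arm.wait(.4); st("rel")
save(eyes.snapshot("wrist"),"i2")
E
```

```text
rel t=56.5 w=45.9 p [659.4 142.  144.2] F [-0.9  0.9  3.9]
```

View pics/i2.png

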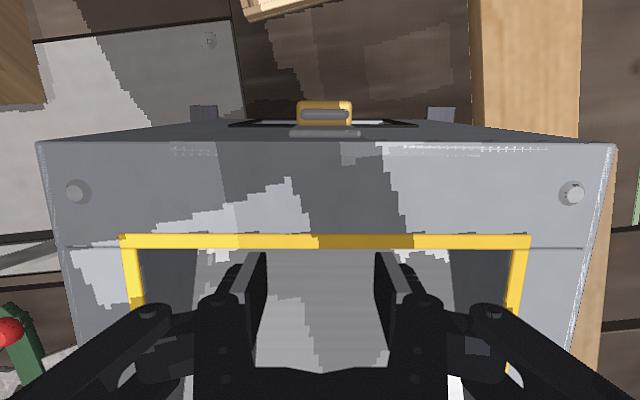

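The cutter dropped, and the flap now rests on the fingers. I withdraw and check that it shuts.

```bash
cat >> h.py <<'E'
def leave():
    arm.servo_line([*boxpt(-15),285],feed=120); st("out")
E
python3 - <<'E'
from h import *
leave()
arm.reach([520,60,300],Q(np.pi/2+BY)); arm.wait(.3)
save(eyes.snapshot("side"),"o1",(150,360,160,400),3)
save(eyes.snapshot("wrist"),"o1w"); save(eyes.snapshot("top"),"o1t",(100,220,130,300),4)
E
```

```text
out t=57.9 w=46.1 p [658.6 142.  283.9] F [ 0.8 -0.5 -0. ]
```

View pics/o1.png

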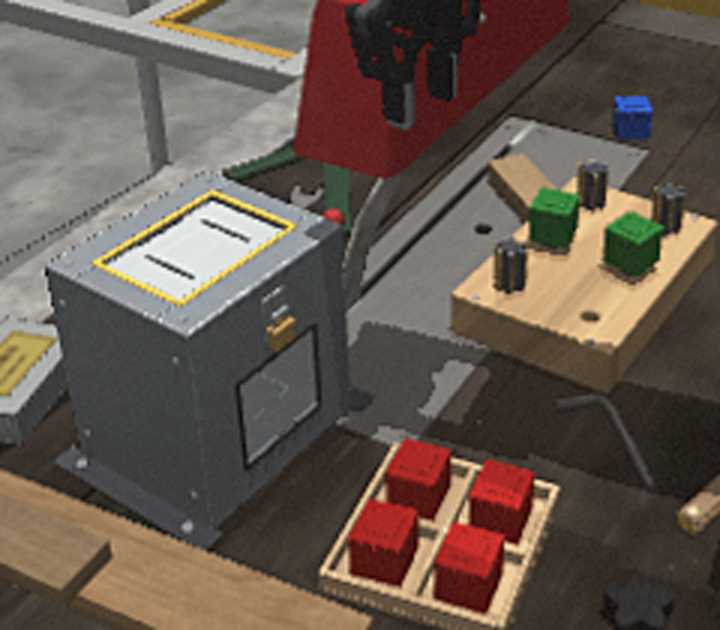

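View pics/o1w.png

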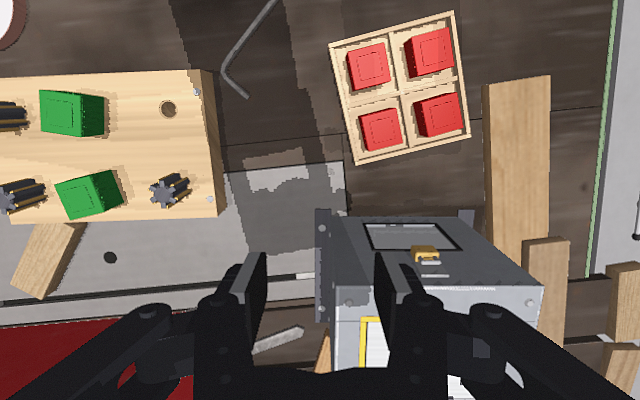

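The flap is shut and the cutter is inside. Next cutter, (1,1), with grip checks along the way.

```bash
cat >> h.py <<'E'
def ok(): 
    w=arm.get_gripper_width(); return 26<w<33
def cut(k,n):
    pickcut(k,f"c{n}")
    if not ok(): print("BAD after pick"); return
    arm.reach([470,0,300],Q(np.pi/2+BY)); st("via")
    if not ok(): print("BAD via"); return
    p=boxpt(-15); arm.reach([*p,285],Q(np.pi/2+BY)); 
    W=eyes.snapshot("wrist"); save(W,f"c{n}b")
    if not ok(): print("BAD over"); return
    insert()
    save(eyes.snapshot("wrist"),f"i{n}")
    if not ok(): print("BAD in")
E
python3 - <<'E'
from h import *
cut((1,1),2)
E
```

```text
hit False
down t=61.4 w=51.9 p [ 522.5 -105.5   76.8] F [-1.2  0.3  0.6]
grip t=61.8 w=28.7 p [ 523.  -105.6   77.7] F [-0.7  1.3  5.9]
up1 t=62.1 w=28.9 p [ 522.7 -105.6   90.4] F [-0.2 -0.1 -3.3]
up t=63.6 w=28.2 p [ 521.9 -105.4  284. ] F [-0.3  0.5 -2.8]
via t=64.2 w=28.4 p [4.699e+02 4.000e-01 2.999e+02] F [ 0.4 -0.1 -1.9]
over t=65.4 w=28.5 p [658.8 141.3 285.8] F [-0.8  0.5 -2.5]
hit False
in1 t=66.9 w=28.5 p [658.9 142.  180.3] F [-4.9 -0.2 -1.7]
hit False
in2 t=67.8 w=28.7 p [658.2 141.9 143.4] F [-4.7  0.2 -4.1]
```

View pics/i2.png

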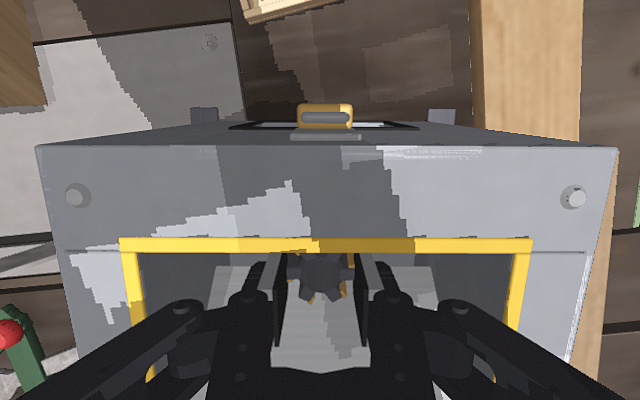

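View pics/c2b.png

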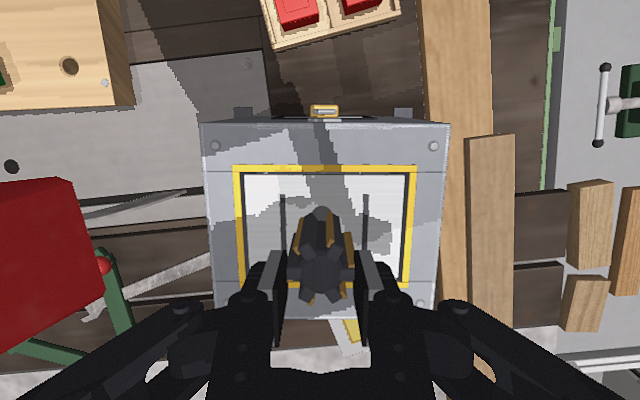

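The insert looks like the first one. I release, leave, and take the next cutter if the flap is clear.

```bash
cat >> h.py <<'E'
def release(n):
    arm.command_gripper(46); arm.wait(.4); st("rel"); save(eyes.snapshot("wrist"),f"r{n}")
    leave(); arm.wait(.2); save(eyes.snapshot("wrist"),f"r{n}b")
E
python3 - <<'E'
from h import *
release(2)
a=cv2.imread("pics/r2.png");b=cv2.imread("pics/r2b.png");cv2.imwrite("pics/r2c.png",cv2.resize(np.hstack([a,b]),(800,250)))
E
```

```text
rel t=68.5 w=46.1 p [659.4 142.1 144.3] F [-0.8 -0.1  3.2]
out t=69.9 w=46.0 p [658.6 142.  284. ] F [ 1.2  0.2 -0.8]
```

View pics/r2c.png

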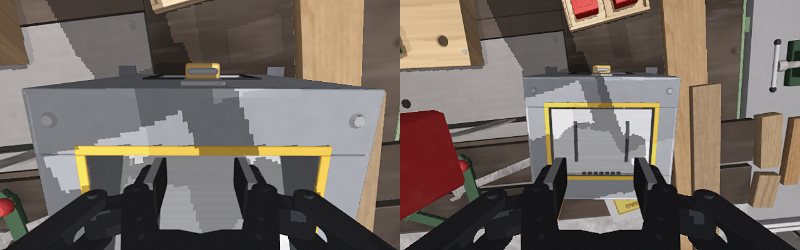

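The cutter is gone from the jaws and the flap is shut. Third cutter.

```bash
python3 - <<'E'
from h import *
arm.reach([430,-60,290],Q(np.pi/2))
cut((-1,-1),3)
E
```

```text
hit False
down t=73.8 w=51.9 p [ 425.5 -270.    76.8] F [ 0.4 -0.4  0.1]
grip t=74.2 w=28.7 p [ 426.  -270.2   77.7] F [1.  2.2 5.8]
up1 t=74.5 w=28.8 p [ 425.6 -270.1   90.4] F [-0.3  0.3 -2.2]
up t=76.0 w=28.9 p [ 425.  -269.6  284.1] F [-1.1 -0.3 -2.6]
via t=77.1 w=28.5 p [470.1  -0.7 299.8] F [-0.  -0.7 -4. ]
over t=78.3 w=28.3 p [658.8 141.3 285.7] F [-0.5 -0.2 -3.7]
hit False
in1 t=79.8 w=28.6 p [658.9 142.  180.2] F [-3.9  0.4 -3.2]
hit False
in2 t=80.7 w=28.7 p [658.3 141.9 143.4] F [-4.8 -0.5 -4.7]
```

View pics/i3.png

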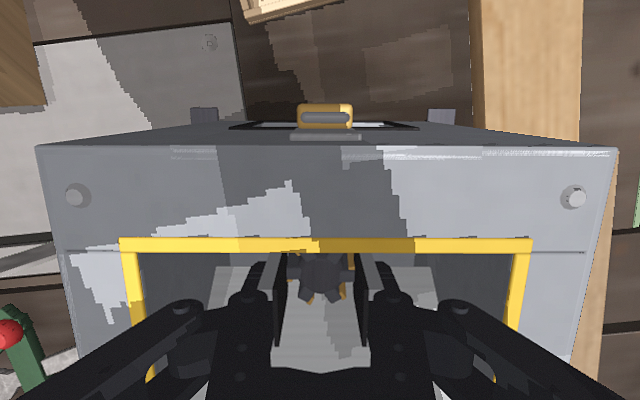

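```bash
python3 - <<'E'
from h import *
release(3)
a=cv2.imread("pics/r3.png");b=cv2.imread("pics/r3b.png");cv2.imwrite("pics/r3c.png",cv2.resize(np.hstack([a,b]),(800,250)))
arm.reach([430,-60,290],Q(np.pi/2)); save(eyes.snapshot("side"),"o3",(150,360,160,400),3)
cut((1,-1),4)
E
```

```text
rel t=81.4 w=46.0 p [659.4 142.  144.3] F [-0.4  0.1  4.2]
out t=82.8 w=46.3 p [658.6 142.  283.9] F [-0.8  0.  -0.3]
hit False
down t=86.8 w=51.5 p [ 511.  -275.    76.8] F [ 0.5 -0.4  0.1]
grip t=87.2 w=28.5 p [ 511.5 -275.2   77.8] F [-1.   1.6  4.9]
up1 t=87.5 w=28.5 p [ 511.1 -275.1   90.3] F [ 1.6  0.5 -4.4]
up t=89.0 w=28.6 p [ 510.5 -274.7  283.9] F [ 0.1  0.  -3.4]
via t=90.1 w=28.7 p [470.5  -0.6 300.1] F [ 0.8 -0.2 -3.5]
over t=91.3 w=28.7 p [658.8 141.3 285.8] F [ 0.4 -0.4 -2.9]
hit False
in1 t=92.8 w=28.7 p [658.9 142.  180.2] F [-4.5 -0.7 -3.4]
hit False
in2 t=93.7 w=28.5 p [658.3 141.9 143.4] F [-3.9  0.  -4. ]
```

View pics/r3c.png

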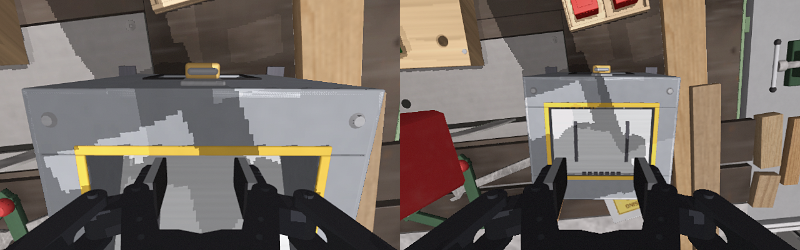

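View pics/i4.png

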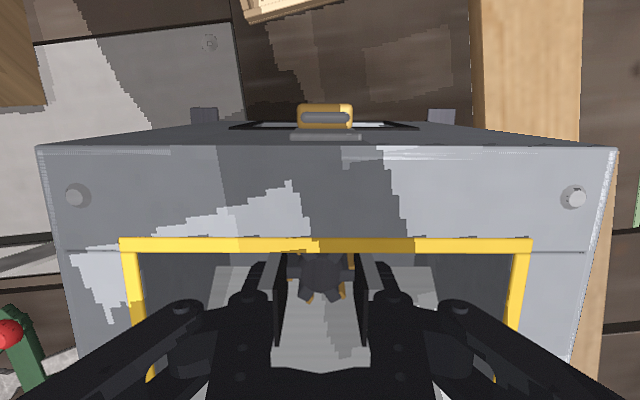

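```bash
python3 - <<'E'
from h import *
release(4)
arm.reach([380,-20,300],Q(np.pi/2)); arm.wait(.4)
save(eyes.snapshot("side"),"f",(150,360,160,430),2.8)
T=eyes.snapshot("top"); save(T,"ft",(100,300,150,400),3)
W=eyes.snapshot("wrist"); save(W,"fw"); st()
t=traypose(T,guess=(446,162)); print(t)
for k in ((1,1),(1,-1),(-1,1),(-1,-1)):
    p=t[0]+R.from_euler('z',t[1]).as_matrix()[:2,:2]@(34*np.array(k)); r=fitcap([T],*p,45,yaw=t[1],fixz=True); print(k,np.round(R.from_euler('z',-t[1]).as_matrix()[:2,:2]@(r[0][:2]-t[0]),1),round(r[1],2))
E
```

```text
rel t=94.5 w=46.2 p [659.4 142.1 144.3] F [-0.5  1.2  4.2]
out t=95.8 w=45.4 p [658.6 142.  283.9] F [-0.6 -0.3 -0.1]
 t=97.8 w=46.2 p [380.  -19.9 299.9] F [ 0.5 -0.2 -0.3]
(array([441.9609375 , 210.90036011]), np.float64(0.01960231787801514), (138.3724365234375, 56.845497131347656))
(1, 1) [ 33.4 -13.5] 0.31
(1, -1) [33.9 -9.8] 0.51
(-1, 1) [-44.9 -59.1] 1.0
(-1, -1) [-14.1 -37.7] 4.62
```

View pics/f.png

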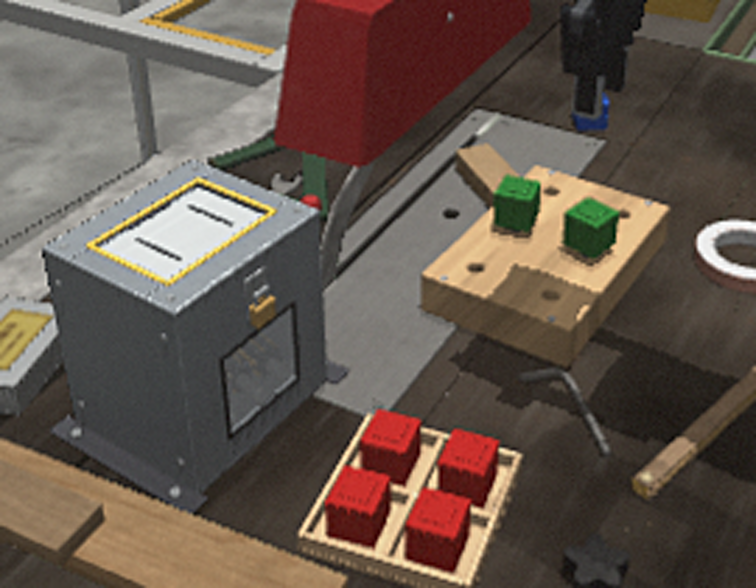

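View pics/ft.png

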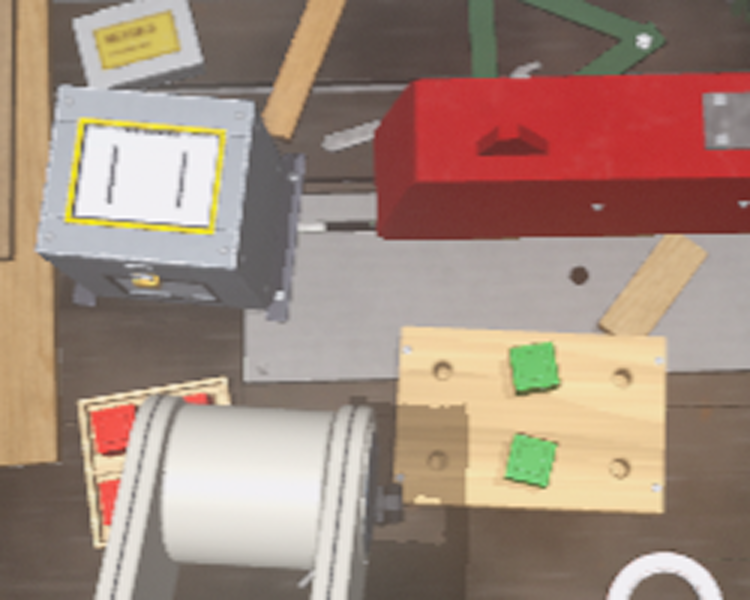

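View pics/fw.png

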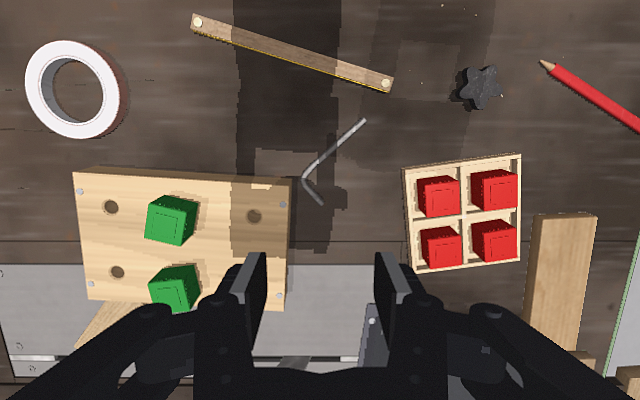

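The four caps stand in separate compartments and the rack's four red-cap holes are empty. Both green caps are in place, the flap looks the same as at the start, and the sight window shows cutters lying low. The top-camera cap fit failed this time because the arm hid the tray, so I'll move it clear, repeat the fit, and hand in.

```bash
python3 - <<'E'
from h import *
import pickle
arm.reach([400,-190,330],Q(np.pi/2)); arm.wait(.3)
T=eyes.snapshot("top"); t=traypose(T,guess=(446,162)); print(t)
for k in ((1,1),(1,-1),(-1,1),(-1,-1)):
    p=t[0]+R.from_euler('z',t[1]).as_matrix()[:2,:2]@(34*np.array(k)); r=fitcap([T],*p,45,yaw=t[1],fixz=True); print(k,np.round(R.from_euler('z',-t[1]).as_matrix()[:2,:2]@(r[0][:2]-t[0]),1),round(r[1],2))
T0=pickle.load(open("shots.pkl","rb"))[3]
print("flap diff",np.abs(T["image"][142:174,176:222].astype(int)-T0["image"][142:174,176:222]).mean())
st(); ticket.job_done()
E
```

```text
(array([445.70831299, 162.2230835 ]), np.float64(0.14167049938850718), (143.23104858398438, 144.2709197998047))
(1, 1) [34.7 32.6] 0.12
(1, -1) [ 34.1 -35.2] 0.13
(-1, 1) [-31.9  34.1] 0.11
(-1, -1) [-34.3 -35. ] 0.12
flap diff 5.140851449275362
 t=98.9 w=46.0 p [ 400.1 -189.1  330. ] F [ 0.2 -0.4 -0.4]
the job is handed in; nothing more can be done
```

The job is done and handed in at about 99 s of the 210 s allowed. All four red caps had a cutter under them. Each cap is now in its own compartment of the tray, and each worn cutter was pushed through the flap and dropped into the scrap box.

**Last checks:**
- **Caps:** each red cap sits within about 2 mm of its compartment centre. The tray was knocked about 30 mm aside during the run, and I placed the last two caps by its new position.
- **Sharp cutters:** both green caps stand on the rack as before; I only checked this by eye.
- **Flap:** it looks shut. A pixel comparison of the flap with the start picture gave a mean difference of 5 grey levels, with no visible gap.
- **Cutters in the box:** the jaws were empty after each of the first three releases. I did not view the jaw picture after the fourth. Cutters show low in the sight window, but I could not count them or measure their height.

**What failed or disagreed:**
- The first cap grip, 8 mm too high, closed on nothing, so I repeated it lower.
- One tray and cap fit failed because the arm hid the tray. I repeated it with the arm clear.
- The top and wrist cameras differed by about 2 to 3 mm.
- I saw no sign of the grip slackening.

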